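# Clamp a glued replica cake in the bonding jig

## Robot

A 6-joint arm with a two-finger parallel gripper is mounted at the origin on the work surface. World frame = base frame: x ahead of the robot, y to its left, z up, the work surface at z = 0. Lengths are in m, angles in rad, forces in N, time in s.
With the tool pointing down it reaches from about 0.25 to 0.775 m from the base axis. Payload 4 kg.
Tool frame: the origin (TCP) lies midway between the tips of the shut fingers; the grasp point (between the pads) lies 19 mm behind it; z points along the fingers, y is the line along which they close (so a half turn about z gives the same grasp; the last joint's range is limited). The gripper opens to 94 mm and grips with 3 to 60 N. Pads are 16 mm wide; open, the fingers measure 119 mm over their backs; the gripper's body (75 mm by 177 mm) begins 78 mm behind the grasp point.
Start: joints at [1.062, 0.087, 1.371, -0, 1.684, -0.103], TCP at [0.217, 0.505, 0.206] pointing down, gripper open.
Joint ranges: [-3.1, 3.1], [-0.76, 2.03], [0.27, 2.55], [-1.08, 4.22], [0.17, 2.65], [-2.57, 2.57]. Speed limits (rad/s): [2.79, 2.79, 3.14, 3.14, 3.14, 3.14].

## Interface

Orientations are given as [roll, pitch, yaw] about the fixed x, y, z axes, in that order (R = Rz(yaw) Ry(pitch) Rx(roll)).
In Python, from bench import robot gives the robot as it stands. The module is installed in compiled form; this text tells all that it offers.
- The arm moves only by the tool arm_command, never from a script. Its argument "targets" is a list of rows, each a list of 4 numbers: the shift along the world's x, y, z as a fraction of full scale, then the turn about the world's z as a fraction of full scale. A call has 1 to 8 rows; each row is the pose to reach, as a shift and turn from the pose commanded when the call began; what a row does not reach only later rows make up. Full scale, the value 1, is 0.5 m for a shift and 120 degrees for a turn. A row lasts 1/12 s, in which the tool goes at most 41.7 mm and 7.16 degrees, less where a joint would pass 70% of its speed; a pose out of reach is approached as far as the arm can. A call with a number of a shift or a turn outside -1 to 1 is refused whole. A call with a gripper value outside its range is refused whole. "claw" is the closure, from 0 (fully open) to 1 (shut), set as the call begins (left out, the last holds). The fingers move at their own pace and stop on an object; the grip force is fixed at half the most. Time passes only in rows, so rows that repeat a pose let the fingers close. It gives the time, the measured TCP pose, the force, the opening and the grip force at its end, in the units of the state.
- robot.get_obs(): the state, without advancing time (a new reading comes with each control period).
- robot.snapshot(name): name is "scene" or "top" or "wrist"; returns the picture (480x640x3 uint8, red, green, blue); there is no depth.
- robot.camera_info(name): a dict with "vfov" (degrees; the focal length in pixels is half the picture's height over the tangent of half this angle, whatever the lens; pixels are square), "cx", "cy" (the principal point, pixels), "extrinsics" (4x4, takes a point from camera to world coordinates); the wrist camera has in their place "T_tool_cam" (4x4, takes a point from camera to tool coordinates, whose origin is the TCP and whose axes are the flange's). Camera axes: x right, y up, looking along -z (the intrinsics and any distortion apply to the point x, -y, -z); pixel columns grow to the right and rows downward; lengths in m; the calibration is good to about 2 mm. A picture is of the moment at which its call begins: read the wrist's pose just before it. camera_info takes no time and is no camera call.
- robot.close_job(): hands the job in; it is judged then, once.
The state is a dict: "time": time; "joint_positions": joint angles; "qvel": joint speeds; "joint_torque": joint torques, N m; "tool_pos": TCP position; "ee_rot": TCP orientation; "wrist_force": force on the tool from outside, world axes, zero at the start; "wrist_torque": the same for the moment, N m; "width": finger opening in m; "finger_force": force on a finger pad.
Only numpy, scipy, OpenCV 4.12 (cv2) and the standard library are available. Lean on these libraries where they do the work, as an engineer would, in place of code of your own. Each camera call takes 0.05 s, during which the arm holds its last target. There are 200 camera calls.

## Task

The glued cake bar lying in the loaf tin has to cure in the bonding jig. Turn the clamp knob to free the jaw, slide the jaw open, and set the bar down gently in the channel - flat on the channel floor, right side up, lengthways; then slide the jaw up until the bar is held snugly between jaw and end stop, and turn the knob back to lock the jaw there. Leave the tart, the glue bottle and the brush pot where they are.

Things in the scene. Friction and masses are not known exactly. Their poses are not given: they have to be found in the camera images.
- jig: Bonding jig, fixed: dark steel base 116 (x) x 230 (y) x 12 mm; along its y runs a channel 58 mm wide between two aluminium walls (10 thick, 210 long, tops 62 mm above the bench). Channel floor = base top, 12 mm above the bench. A finger does not fit between a seated bar and a wall. Origin: centre of the base's underside, on the bench.
- stop_face (a point): Foot of the end stop's inner face, on the channel floor's centre line, at y = -90 mm of the jig. The fixed stop (58 wide, 15 thick, top 62 mm above the bench) closes the channel's -y end; the jaw slides on its +y side. Axes as the jig's.
- channel_mid (a point): Point on the channel's floor, on its centre line, at y = -20 mm of the jig: halfway between the end stop and the fully open jaw, 70 mm from each. Axes as the jig's: y along the channel away from the stop, x across, z up.
- jaw (a joint): Sliding steel jaw, block 56 wide, 50 long, top 64.5 mm above the bench. Value: clear gap in m from the end stop's face to the jaw's face, 0 (shut) to 0.14 (fully open); grows as the jaw moves to the jig's +y. Locked it holds against more than 20 N; free it slides with about 3 N and stays where left. The knob standing on it can serve as its handle.
- knob (a joint): Quarter-turn clamp knob on top of the jaw, vertical axis: 0 rad = free (bar along the channel), 1.57 = fully tight (bar across the channel), hard stops at both; tightens clockwise seen from above, stays where left. Below about 0.8 the jaw slides freely, beyond 1.2 it is locked. About 0.15 N m to turn.
- knob_grip (a point): Centre of the knob's grip bar, on the knob's axis, 25 mm behind the jaw's face, 91.5 mm above the bench; moves and turns with the knob. Black plastic bar 46 mm long (this point's y), 12 mm thick (its x), 22 mm tall (80.5 to 102.5 mm above the bench), on a round boss 22 mm across.
- cake_bar: Cake bar: rigid replica sponge with cream layer and brown crust on top, block 60 (x) x 42 (y) x 38 (z) mm, about 0.11 kg, loose. Origin: centre of its underside. It lies crosswise in the tin, its ends about 5 mm from the tin's long walls: there only its 42 mm width can be gripped, in the jig only its 60 mm length, so put it down on the bench between and take it again.
- tin: Steel loaf tin, fixed to the bench: 200 (x) x 74 (y) x 48 mm high outside (208 x 81 over the rim), walls and floor 2 mm thick, open on top. Origin: centre of its underside, on the bench. The bar lies in it with its length along the tin's y, about the middle of the tin's length (within 25 mm).
- tart: Bystander: round fruit tart replica, 72 mm diameter, 37 mm tall; origin: centre of its underside. Leave it alone.
- glue: Bystander: white glue bottle, 44 mm diameter, 100 mm tall; origin: centre of its underside. Leave it alone.
- brush_pot: Bystander: steel pot with brushes, 72 mm diameter, 85 mm tall, 190 mm with the brushes; origin: centre of its underside. Leave it alone.
Mind the look-alikes: they are no part of the job. Of the things like the cake_bar, leave any that is black, pink or turquoise; of the rest the smaller one is meant.

How it is judged:
On the way, in this order (a step that is already met when the one before it is completed fails the run):
1. the clamp knob is turned free (below 0.4 rad) (value of joint knob below 0.4 rad), for 0.1 s.
2. the cake bar lies released in the channel, flat on its floor and right side up, between stop and jaw (z of cake_bar in the frame of channel_mid between -0.003 and 0.004 m and x of cake_bar in the frame of channel_mid between -0.012 and 0.012 m and angle between cake_bar's own z axis and vertical below 0.1 rad and y of cake_bar in the frame of channel_mid between -0.045 and 0.045 m and contact force between the fingers and cake_bar below 0.1 N), for 0.2 s.
At the end, for the whole second after the job is handed in: The cake bar lies at rest in the jig's channel, right side up (tilt under 0.1 rad) on the floor (within 4 mm), lengthways (within 0.1 rad), its end within about 3 mm of the end stop; the jaw is up against it (gap from stop to jaw 57 to 63.5 mm for the 60 mm bar) and the knob is tight (over 1.2 rad) (z of cake_bar in the frame of channel_mid between -0.003 and 0.004 m and x of cake_bar in the frame of channel_mid between -0.012 and 0.012 m and angle between cake_bar's own z axis and vertical below 0.1 rad and y of cake_bar in the frame of channel_mid between -0.0425 and -0.0365 m and value of joint knob above 1.2 rad and value of joint jaw between 0.057 and 0.0635 m and linear speed of cake_bar below 0.02 m/s and angle between the x axis of cake_bar and the y axis of jig, either way round below 0.1 rad); the robot touches nothing.
It fails at once if the cake bar is dropped (in free fall faster than 0.5 m/s: over about 12 mm) (contact force between cake_bar and anything else below 0.02 N and linear speed of cake_bar above 0.5 m/s).
It fails at once if the tart is pushed more than 20 mm away or knocked over (distance of tart from where it was at the start of the episode above 0.02 m or angle between tart's own z axis and vertical above 0.3 rad).
It fails at once if the glue bottle is pushed more than 20 mm away or knocked over (distance of glue from where it was at the start of the episode above 0.02 m or angle between glue's own z axis and vertical above 0.3 rad).
It fails at once if the brush pot is pushed more than 20 mm away or knocked over (distance of brush_pot from where it was at the start of the episode above 0.02 m or angle between brush_pot's own z axis and vertical above 0.3 rad).
It also fails if it takes over 72 s, if anything falls off the work surface, if the arm or the gripper's body presses on something with over 40 N, if the wrist force passes 120 N, or if a joint passes its speed limit or range.

## Working session

There is one attempt and no reset: what is moved stays moved. The work goes in short steps, Python scripts to look and compute and a tool call to move; the robot and the scene stay as the last step left them, time stands still between calls to the robot, and variables do not carry over. Pictures are saved under pics/ and viewed, at most 10 in all, crops included, and the job is handed in when it is done.

Besides the shell and the picture viewer there is one more tool, called after ">>>" as name(argument=value, ...), one argument or row to a line, values as JSON. arm_command: Moves the arm, as the interface text tells. Shift numbers are shares of 0.5 m and turn numbers shares of 120 degrees, none past 1 either way. Its arguments: {"type":"object","properties":{"targets":{"type":"array"},"claw":{"type":"number"}},"required":["targets"]}

```bash
mkdir -p pics; python3 - <<'E'
from bench import robot
import cv2, numpy as np
o=robot.get_obs(); print(o)
for n in ("scene","top"):
    im=robot.snapshot(n); cv2.imwrite(f"pics/{n}0.png",im[:,:,::-1])
for n in ("scene","top","wrist"): print(n,robot.camera_info(n))
E
```

```text
{'time': 0.0, 'joint_positions': array([ 1.06191006e+00,  8.79440346e-02,  1.37224377e+00, -9.67251562e-06,
        1.68358157e+00, -1.03096666e-01]), 'qvel': array([ 0.00060457, -0.00019944,  0.00044447, -0.00079737,  0.00189764,
       -0.00035098]), 'joint_torque': array([ 2.24430412e-03, -3.40177703e+01, -3.02431405e+01,  7.19612301e-02,
        3.27266380e-02, -1.39986269e-04]), 'tool_pos': array([0.21684898, 0.50485566, 0.20431548]), 'ee_rot': array([-3.13942650e+00, -2.14452925e-04,  2.73580174e+00]), 'wrist_force': array([-0.26103482,  0.47497929,  1.16532352]), 'wrist_torque': array([ 9.32982969e-05, -2.68550638e-02, -1.54448238e-02]), 'finger_force': 0.0, 'width': 0.09448723035709063}
scene {'vfov': 49.771662435105995, 'cx': 324.4116687987316, 'cy': 232.88270278683504, 'extrinsics': array([[ 0.87407553, -0.39950217,  0.27638739,  0.89684329],
       [ 0.48558976,  0.73485824, -0.47348279, -0.60010146],
       [-0.01394815,  0.54807061,  0.83631576,  1.10615532],
       [ 0.        ,  0.        ,  0.        ,  1.        ]])}
top {'vfov': 43.73944091209461, 'cx': 315.46361478490746, 'cy': 232.03483291157005, 'extrinsics': array([[ 0.02160829,  0.9887424 , -0.1480593 ,  0.35428064],
       [-0.99974457,  0.02038834, -0.00975256, -0.04717373],
       [-0.00662409,  0.14823222,  0.9889304 ,  1.4235398 ],
       [ 0.        ,  0.        ,  0.        ,  1.        ]])}
wrist {'vfov': 70.44354807866719, 'cx': 323.36495636642564, 'cy': 238.45685292367278, 'T_tool_cam': array([[ 7.19855988e-05,  9.64069958e-01,  2.65648473e-01,
         7.64056752e-02],
       [ 9.99999995e-01, -8.85927204e-05,  5.05328775e-05,
         7.17396690e-04],
       [ 7.22517499e-05,  2.65648467e-01, -9.64069959e-01,
        -1.80264685e-01],
       [ 0.00000000e+00,  0.00000000e+00,  0.00000000e+00,
         1.00000000e+00]])}
```

View pics/top0.png

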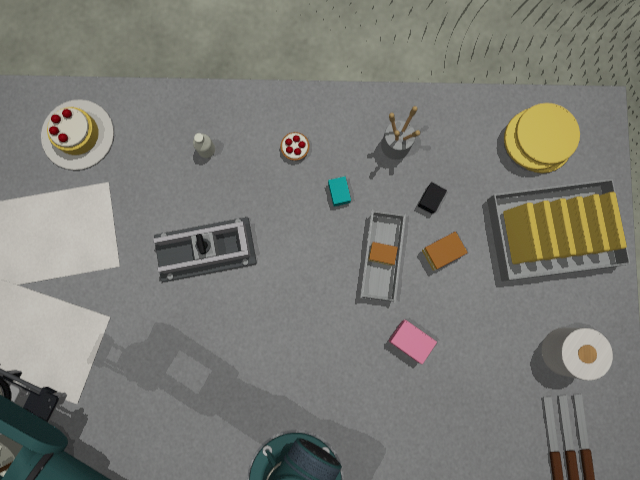

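View pics/scene0.png

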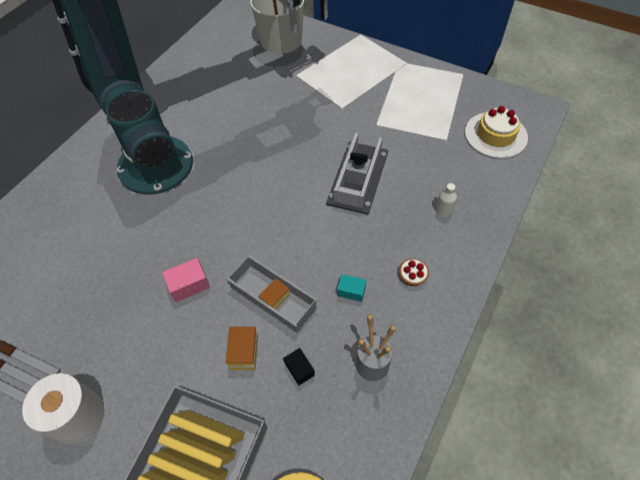

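```bash
cat > h.py <<'E'
import numpy as np, cv2
from bench import robot
from scipy.spatial.transform import Rotation as R
def cam(n,o=None):
    c=robot.camera_info(n); f=240/np.tan(np.radians(c['vfov'])/2)
    if n=='wrist':
        T=np.eye(4);T[:3,:3]=R.from_euler('xyz',o['ee_rot']).as_matrix();T[:3,3]=o['tool_pos'];E=T@c['T_tool_cam']
    else: E=c['extrinsics']
    return f,c['cx'],c['cy'],E
def ray(C,p):
    f,cx,cy,E=C; d=E[:3,:3]@np.array([(p[0]-cx)/f,-(p[1]-cy)/f,-1]); return E[:3,3],d/np.linalg.norm(d)
def atz(C,p,z):
    o,d=ray(C,p); return o+d*(z-o[2])/d[2]
def tri(C1,p1,C2,p2):
    o1,d1=ray(C1,p1);o2,d2=ray(C2,p2)
    s=np.linalg.lstsq(np.c_[d1,-d2],o2-o1,rcond=None)[0]
    a=o1+s[0]*d1;b=o2+s[1]*d2; return (a+b)/2,np.linalg.norm(a-b)
def proj(C,X):
    f,cx,cy,E=C; p=E[:3,:3].T@(np.asarray(X)-E[:3,3]); return np.array([cx-f*p[0]/p[2],cy+f*p[1]/p[2]])
E
python3 - <<'E'
from h import *
t=cam('top');s=cam('scene')
for n,a,b in (('bar',(383,253),(274,293)),('knob',(202,240),(359,158)),('glue top',(199,138),(450,187)),('tart',(294,146),(414,271))):
    print(n,tri(t,a,s,b))
T=cv2.imread('pics/top0.png');S=cv2.imread('pics/scene0.png')
a=cv2.resize(T[205:295,145:265],(480,360),interpolation=2);b=cv2.resize(S[125:215,320:395],(300,360),interpolation=2)
cv2.imwrite('pics/crop1.png',np.hstack([a,b]))
E
```

```text
bar (array([ 0.51772626, -0.19203195,  0.02769095]), np.float64(0.002578896947477312))
knob (array([0.52904919, 0.21975398, 0.09272178]), np.float64(0.0028229241769628793))
glue top (array([0.76839388, 0.24015138, 0.09257385]), np.float64(0.0021882716911450057))
tart (array([0.77718474, 0.02434646, 0.01411318]), np.float64(0.0024676621863805853))
```

View pics/crop1.png

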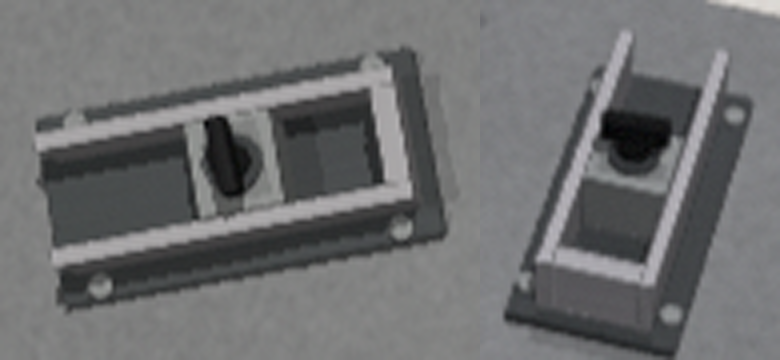

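The top view shows the jig at about (204,248) with its stop end to the right, which is world -y. The knob at (202,240) lies across the channel, so it is locked. The meant bar is the small orange one in the tin at (383,253). Next I bring the wrist camera over the jig.

>>> arm_command(
  targets=[
    [0.62,-0.57,0,-0.47],
    [0.62,-0.57,0,-0.47],
    [0.62,-0.57,0,-0.47],
    [0.62,-0.57,0,-0.47],
    [0.62,-0.57,0,-0.47],
    [0.62,-0.57,0,-0.47],
    [0.62,-0.57,0,-0.47],
    [0.62,-0.57,0,-0.47],
  ],
  claw=0.4,
)

```text
time: 0.77
tool_pos: [0.4634, 0.278, 0.2051]
ee_rot: [-3.141, 0.0, 1.745]
wrist_force: [0.4, 1.1, -0.8]
width: 0.0569
finger_force: 0.0
```

>>> arm_command(
  targets=[
    [0.14,-0.13,0,-0.47],
    [0.14,-0.13,0,-0.47],
    [0.14,-0.13,0,-0.47],
    [0.14,-0.13,0,-0.47],
    [0.14,-0.13,0,-0.47],
    [0.14,-0.13,0,-0.47],
    [0.14,-0.13,0,-0.47],
    [0.14,-0.13,0,-0.47],
  ],
)

```text
time: 1.43
tool_pos: [0.5323, 0.2145, 0.2047]
ee_rot: [-3.141, 0.001, 0.761]
wrist_force: [0.9, 0.0, -0.4]
width: 0.0565
finger_force: 0.0
```

>>> arm_command(
  targets=[
    [0,0,0,-0.275],
    [0,0,0,-0.275],
    [0,0,0,-0.275],
    [0,0,0,-0.275],
    [0,0,0,-0.275],
    [0,0,0,-0.275],
    [0,0,0,-0.275],
  ],
)

```text
time: 2.02
tool_pos: [0.5323, 0.2147, 0.2049]
ee_rot: [3.141, 0.001, 0.193]
wrist_force: [-0.9, -0.1, 0.1]
width: 0.0564
finger_force: 0.0
```

```bash
cat > w.py <<'E'
import sys,pickle
from h import *
o=robot.get_obs(); im=robot.snapshot('wrist'); n=sys.argv[1]
cv2.imwrite(f'pics/{n}.png',im[:,:,::-1]); pickle.dump(cam('wrist',o),open(n+'.pkl','wb')); print(o['tool_pos'],o['ee_rot'],o['time'])
E
python3 w.py w1
```

```text
[0.53225972 0.21469752 0.20492305] [3.14141466e+00 1.11368570e-03 1.93234950e-01] 2.0167
```

View pics/w1.png

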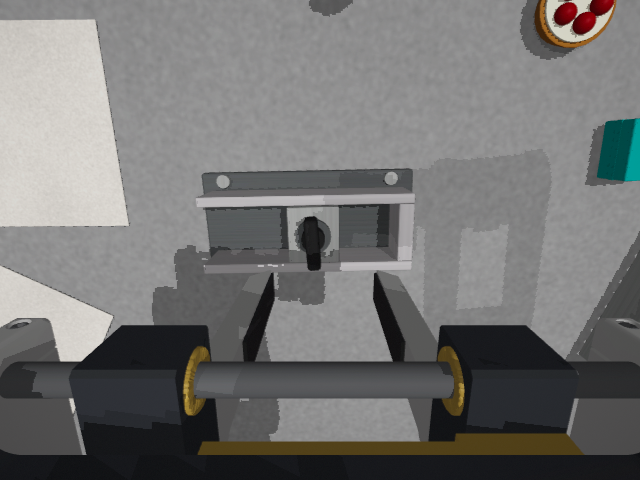

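The wrist view shows the knob bar from (312,218) to (314,268). The wall tops run from (197,199) to (413,197) and from (203,269) to (411,267), and the stop top lies at columns 400-412.

```bash
python3 - <<'E'
from h import *
import pickle
w=pickle.load(open('w1.pkl','rb'));t=cam('top');s=cam('scene')
for n,p,z in (('farL',(197,199),.062),('farR',(413,197),.062),('nearL',(203,270),.062),('nearR',(411,268),.062),('baseTL',(203,174),.012),('baseTR',(412,169),.012),('jaw face',(339,207),.0645),('jaw back',(288,207),.0645),('stopface',(400,230),.062),('kA',(311,219),.1025),('kB',(314,269),.1025)):
    print(n,atz(w,p,z).round(4))
k=(atz(w,(311,219),.1025)+atz(w,(314,269),.1025))/2
print('knob',k, 'top',proj(t,k),'scene',proj(s,k)); print(tri(w,proj(w,k),t,(199.5,238)),tri(w,proj(w,k),s,(358.5,156)))
E
```

```text
farL [0.5369 0.3386 0.062 ]
farR [0.5783 0.1366 0.062 ]
nearL [0.4658 0.3258 0.062 ]
nearR [0.5083 0.1198 0.062 ]
baseTL [0.5541 0.3517 0.012 ]
baseTR [0.6027 0.1312 0.012 ]
jaw face [0.5557 0.2041 0.0645]
jaw back [0.5464 0.2519 0.0645]
stopface [0.5445 0.1407 0.062 ]
kA [0.5474 0.2284 0.1025]
kB [0.5035 0.2176 0.1025]
knob [0.5254745  0.22300709 0.1025    ] top [200.00766929 241.46512901] scene [359.02155331 153.95800277]
(array([0.53063431, 0.2223839 , 0.11798935]), np.float64(0.0022995883369265964)) (array([0.52376268, 0.22286675, 0.09438136]), np.float64(0.001327709203550092))
```

>>> arm_command(
  targets=[
    [-0.014,0.016,-0.08,0.008],
    [-0.014,0.016,-0.16,0.008],
    [-0.014,0.016,-0.2,0.008],
    [-0.014,0.016,-0.22,0.008],
    [-0.014,0.016,-0.24,0.008],
    [-0.014,0.016,-0.24,0.008],
  ],
)

```text
time: 2.57
tool_pos: [0.5249, 0.2225, 0.0841]
ee_rot: [3.141, 0.002, 0.208]
wrist_force: [-0.8, -1.2, 0.2]
width: 0.0565
finger_force: 0.0
```

>>> arm_command(
  targets=[
    [0,0,0,0],
    [0,0,0,0],
    [0,0,0,0],
    [0,0,0,0],
    [0,0,0,0],
    [0,0,0,0],
  ],
  claw=1,
)

```text
time: 3.07
tool_pos: [0.5259, 0.2228, 0.0862]
ee_rot: [-3.142, -0.001, 0.208]
wrist_force: [0.1, -0.1, -0.5]
width: 0.0197
finger_force: 0.0
```

>>> arm_command(
  targets=[
    [0,0,0,0],
    [0,0,0,0],
    [0,0,0,0],
    [0,0,0,0],
  ],
)

```text
time: 3.4
tool_pos: [0.5255, 0.2236, 0.0859]
ee_rot: [-3.14, -0.001, 0.208]
wrist_force: [-0.4, 3.0, 1.5]
width: 0.0116
finger_force: 29.6
```

>>> arm_command(
  targets=[
    [0,0,0,0.05],
    [0,0,0,0.1],
    [0,0,0,0.15],
    [0,0,0,0.2],
    [0,0,0,0.25],
    [0,0,0,0.3],
    [0,0,0,0.35],
    [0,0,0,0.4],
  ],
)

```text
time: 4.07
tool_pos: [0.5248, 0.2232, 0.0858]
ee_rot: [-3.14, 0.0, 1.051]
wrist_force: [-2.0, 2.1, 2.4]
width: 0.0118
finger_force: 29.9
```

>>> arm_command(
  targets=[
    [0,0,0,0.05],
    [0,0,0,0.1],
    [0,0,0,0.15],
    [0,0,0,0.2],
    [0,0,0,0.25],
    [0,0,0,0.3],
    [0,0,0,0.33],
    [0,0,0,0.33],
  ],
)

```text
time: 4.73
tool_pos: [0.5232, 0.2227, 0.0858]
ee_rot: [-3.137, -0.0, 1.739]
wrist_force: [-6.4, 1.1, 5.2]
width: 0.0115
finger_force: 29.8
```

>>> arm_command(
  targets=[
    [-0.004,0.02,0,0],
    [-0.008,0.04,0,0],
    [-0.012,0.06,0,0],
    [-0.016,0.08,0,0],
    [-0.02,0.1,0,0],
    [-0.024,0.12,0,0],
    [-0.028,0.14,0,0],
    [-0.03,0.15,0,0],
  ],
)

```text
time: 5.4
tool_pos: [0.5073, 0.2962, 0.0857]
ee_rot: [-3.134, 0.004, 1.737]
wrist_force: [-8.6, -5.3, 8.2]
width: 0.0117
finger_force: 29.8
```

>>> arm_command(
  targets=[
    [0,0,0,0],
    [0,0,0,0],
  ],
)

```text
time: 5.57
tool_pos: [0.5072, 0.297, 0.0857]
ee_rot: [-3.134, 0.002, 1.738]
wrist_force: [-8.8, -1.4, 6.5]
width: 0.0117
finger_force: 29.8
```

>>> arm_command(
  targets=[
    [0,0,0,0],
    [0,0,0,0],
    [0,0,0,0],
    [0,0,0,0],
    [0,0,0.05,0],
    [0,0,0.12,0],
    [0,0,0.2,0],
    [0,0,0.27,0],
  ],
  claw=0.4,
)

```text
time: 6.23
tool_pos: [0.5107, 0.2973, 0.2221]
ee_rot: [3.141, 0.001, 1.736]
wrist_force: [0.1, 0.3, -0.1]
width: 0.0557
finger_force: 0.0
```

```bash
python3 w.py w2
```

```text
[0.51071568 0.29734301 0.22214354] [3.14122955e+00 5.02572646e-04 1.73619763e+00] 6.2333
```

>>> arm_command(
  targets=[
    [0.01,-0.08,0,-0.05],
    [0.02,-0.8,0,-0.14],
    [0.02,-0.8,0,-0.14],
    [0.02,-0.8,0,-0.14],
    [0.02,-0.8,0,-0.14],
    [0.02,-0.8,0,-0.14],
    [0.02,-0.8,0,-0.14],
    [0.02,-0.8,0,-0.14],
  ],
  claw=0.15,
)

```text
time: 6.95
tool_pos: [0.5193, -0.0362, 0.2204]
ee_rot: [3.141, 0.001, 1.443]
wrist_force: [1.1, -0.1, 0.9]
width: 0.0797
finger_force: 0.0
```

>>> arm_command(
  targets=[
    [0,-0.25,0,0],
    [0,-0.25,0,0],
    [0,-0.25,0,0],
    [0,-0.25,0,0],
    [0,-0.25,0,0],
  ],
)

```text
time: 7.37
tool_pos: [0.5191, -0.1613, 0.2197]
ee_rot: [-3.141, -0.0, 1.439]
wrist_force: [-0.5, 0.5, -0.3]
width: 0.0794
finger_force: 0.0
```

```bash
python3 w.py w3
```

```text
[ 0.51914391 -0.16133458  0.21968403] [-3.14065128e+00 -1.05474733e-04  1.43861749e+00] 7.3667
```

>>> arm_command(
  targets=[
    [0,-0.12,0,0],
    [0,-0.12,0,0],
    [0,-0.12,0,0],
    [0,-0.12,0,0],
  ],
)

```text
time: 7.75
tool_pos: [0.5198, -0.2178, 0.2202]
ee_rot: [-3.141, -0.001, 1.444]
wrist_force: [-0.3, -0.1, -0.1]
width: 0.0798
finger_force: 0.0
```

```bash
python3 w.py w4; python3 -c "
import cv2,numpy as np
a=[cv2.resize(cv2.imread(f'pics/w{i}.png'),(533,400))for i in (2,3,4)]
cv2.imwrite('pics/m1.png',np.hstack([a[1][:,65:465],a[2][:,65:465]]))"
```

```text
[ 0.51982336 -0.21776341  0.22024397] [-3.14129350e+00 -9.62570104e-04  1.44426108e+00] 7.75
```

View pics/m1.png

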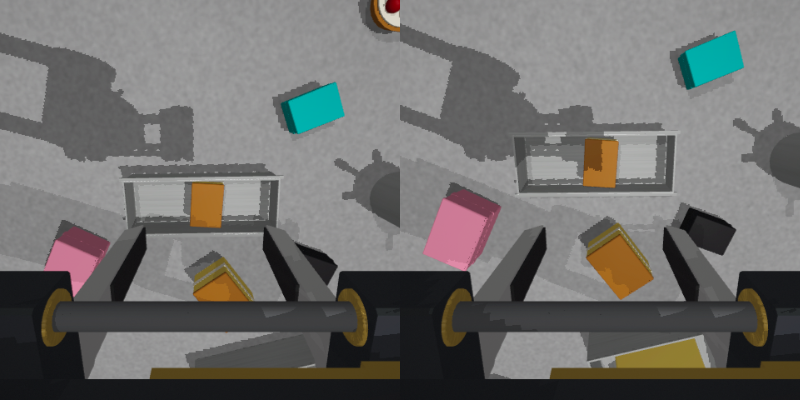

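The left part of the picture (w3) shows the bar top at about (207,204), inside the tin. The right part (w4) shows it at about (601,163), and the bigger orange decoy sits below. I segment the bar by hue and triangulate it.

```bash
cat > seg.py <<'E'
from h import *
import pickle
def bar(n,near):
    im=cv2.imread(f'pics/{n}.png');h=cv2.cvtColor(im,cv2.COLOR_BGR2HSV)
    m=((h[...,0]>7)&(h[...,0]<19)&(h[...,1]>150)&(h[...,2]>50)).astype(np.uint8)
    m=cv2.morphologyEx(m,cv2.MORPH_OPEN,np.ones((3,3)))
    k,l,s,c=cv2.connectedComponentsWithStats(m)
    i=min([i for i in range(1,k) if s[i,4]>300],key=lambda i:np.hypot(*(c[i]-near)))
    q=np.argwhere(l==i)[:,::-1].astype(np.int32)
    return cv2.boxPoints(cv2.minAreaRect(q)),s[i]
E
python3 - <<'E'
from seg import *
W={n:pickle.load(open(n+'.pkl','rb')) for n in('w3','w4')}
A,s1=bar('w3',((207+65)*1.2,204*1.2));B,s2=bar('w4',((601-400+65)*1.2,163*1.2))
print(A.round(),s1,B.round(),s2)
print(tri(W['w3'],A.mean(0),W['w4'],B.mean(0)))
for n,Q in(('w3',A),('w4',B)):
    P=np.array([atz(W[n],q,.040) for q in Q]);print(P.round(4),P.mean(0).round(4)); d=np.roll(P,-1,0)-P;print(np.linalg.norm(d,axis=1).round(4),np.arctan2(d[:,1],d[:,0]).round(3))
E
```

```text
[[305. 271.]
 [308. 219.]
 [346. 221.]
 [343. 273.]] [ 306  219   41   54 1973] [[297. 223.]
 [300. 166.]
 [340. 168.]
 [337. 225.]] [ 298  167   42   58 2207]
(array([ 0.51874644, -0.19172313,  0.0395509 ]), np.float64(0.00019641691745996584))
[[ 0.4918 -0.2177  0.04  ]
 [ 0.5038 -0.1587  0.04  ]
 [ 0.5445 -0.1666  0.04  ]
 [ 0.5341 -0.226   0.04  ]] [ 0.5186 -0.1922  0.04  ]
[0.0602 0.0414 0.0603 0.0432] [ 1.369 -0.192 -1.742  2.947]
[[ 0.4923 -0.2183  0.04  ]
 [ 0.5038 -0.1591  0.04  ]
 [ 0.5443 -0.1662  0.04  ]
 [ 0.5346 -0.2258  0.04  ]] [ 0.5188 -0.1923  0.04  ]
[0.0603 0.0411 0.0604 0.043 ] [ 1.378 -0.173 -1.733  2.966]
```

>>> arm_command(
  targets=[
    [-0.002,0.052,-0.06,-0.026],
    [-0.002,0.052,-0.14,-0.026],
    [-0.002,0.052,-0.22,-0.026],
    [-0.002,0.052,-0.3,-0.026],
    [-0.002,0.052,-0.36,-0.026],
    [-0.002,0.052,-0.4,-0.026],
    [-0.002,0.052,-0.42,-0.026],
    [-0.002,0.052,-0.42,-0.026],
  ],
)

```text
time: 8.47
tool_pos: [0.5169, -0.1903, 0.0079]
ee_rot: [-3.137, -0.002, 1.391]
wrist_force: [-0.2, 0.1, -0.5]
width: 0.0799
finger_force: 0.0
```

>>> arm_command(
  targets=[
    [0,0,0,0],
    [0,0,0,0],
    [0,0,0,0],
    [0,0,0,0],
    [0,0,0,0],
    [0,0,0,0],
    [0,0,0,0],
    [0,0,0,0],
  ],
  claw=1,
)

```text
time: 9.13
tool_pos: [0.5187, -0.1932, 0.0112]
ee_rot: [3.141, 0.0, 1.389]
wrist_force: [-1.0, 0.6, 3.6]
width: 0.0416
finger_force: 30.0
```

>>> arm_command(
  targets=[
    [0,0,0.04,0],
    [0,0,0.1,0],
    [0,0,0.18,0],
    [0,0,0.24,0],
    [-0.05,0.08,0.24,0.05],
    [-0.1,0.16,0.24,0.1],
    [-0.13,0.24,0.24,0.15],
    [-0.137,0.3,0.24,0.186],
  ],
)

```text
time: 9.8
tool_pos: [0.448, -0.0421, 0.13]
ee_rot: [-3.141, -0.0, 1.781]
wrist_force: [0.8, 0.3, -1.6]
width: 0.0421
finger_force: 30.0
```

>>> arm_command(
  targets=[
    [0,0.06,0,0],
    [0,0.08,-0.04,0],
    [0,0.086,-0.1,0],
    [0,0.086,-0.16,0],
    [0,0.086,-0.2,0],
    [0,0.086,-0.225,0],
    [0,0.086,-0.235,0],
    [0,0.086,-0.241,0],
  ],
)

```text
time: 10.47
tool_pos: [0.4486, 0.0003, 0.0092]
ee_rot: [-3.138, -0.002, 1.779]
wrist_force: [-5.8, 0.9, 11.0]
width: 0.0419
finger_force: 30.0
```

>>> arm_command(
  targets=[
    [0,0,0,0],
    [0,0,-0.001,0],
    [0,0,-0.002,0],
    [0,0,-0.002,0],
  ],
)

```text
time: 10.8
tool_pos: [0.4508, -0.0001, 0.0097]
ee_rot: [3.14, 0.001, 1.779]
wrist_force: [-0.3, -0.1, -1.2]
width: 0.0422
finger_force: 30.0
```

>>> arm_command(
  targets=[
    [0,0,0,0],
    [0,0,0,0],
    [0,0,0,0],
    [0,0,0,0],
    [0,0,0.06,0],
    [0,0,0.14,0],
    [0,0,0.22,0],
    [0,0,0.3,0],
  ],
  claw=0,
)

```text
time: 11.47
tool_pos: [0.4495, 0.0001, 0.1605]
ee_rot: [-3.141, -0.0, 1.779]
wrist_force: [0.9, 0.1, -0.6]
width: 0.0915
finger_force: 0.0
```

>>> arm_command(
  targets=[
    [0,0,0.08,-0.45],
    [0,0,0.08,-0.45],
    [0,0,0.08,-0.45],
    [0,0,0.08,-0.45],
    [0,0,0.08,-0.45],
    [0,0,0.08,-0.45],
    [0,0,0.08,-0.45],
    [0,0,0.08,-0.45],
  ],
)

```text
time: 12.13
tool_pos: [0.4501, 0.0, 0.1991]
ee_rot: [3.141, -0.0, 0.831]
wrist_force: [-0.4, 1.2, -0.8]
width: 0.0937
finger_force: 0.0
```

>>> arm_command(
  targets=[
    [0,0,0,-0.3],
    [0,0,0,-0.3],
    [0,0,0,-0.3],
    [0,0,0,-0.3],
    [0,0,0,-0.3],
    [0,0,0,-0.3],
    [0,0,0,-0.3],
  ],
)

```text
time: 12.72
tool_pos: [0.4501, 0.0001, 0.199]
ee_rot: [3.142, -0.0, 0.211]
wrist_force: [-0.2, 0.2, 0.9]
width: 0.0938
finger_force: 0.0
```

```bash
python3 w.py w5; python3 - <<'E'
from seg import *
C=pickle.load(open('w5.pkl','rb'))
A,s=bar('w5',proj(C,(.45,0,.038)));print(A,s)
P=np.array([atz(C,q,.038) for q in A]);d=np.roll(P,-1,0)-P
print(P.mean(0),np.linalg.norm(d,axis=1),np.arctan2(d[:,1],d[:,0]))
a=cv2.resize(cv2.imread('pics/w2.png'),(400,300));b=cv2.resize(cv2.imread('pics/w5.png'),(400,300));cv2.imwrite('pics/m2.png',np.hstack([a,b]))
E
```

```text
[4.50070350e-01 5.69779731e-05 1.99026070e-01] [ 3.14154431e+00 -6.85513943e-05  2.10892993e-01] 12.7167
[[294. 202.]
 [352. 202.]
 [352. 241.]
 [294. 241.]] [ 294  202   59   40 2317]
[0.45208946 0.00091236 0.038     ] [0.05865733 0.04099724 0.06050857 0.04099474] [-1.35989531 -2.90832981  1.78164939  0.18810229]
```

View pics/m2.png

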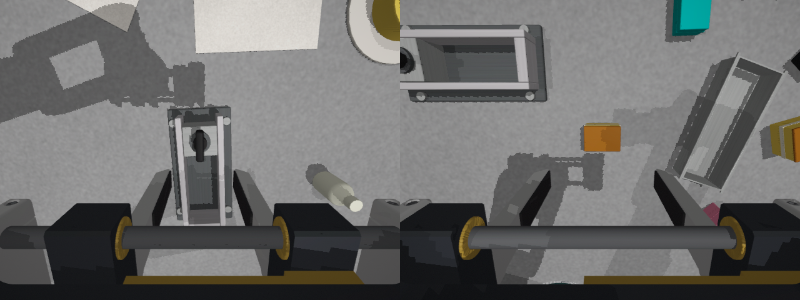

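The right part (w5) shows the bar upright on the bench at (602,138), aligned with the tool. The left part (w2) shows the jaw open. I regrasp the bar by its length.

>>> arm_command(
  targets=[
    [0.003,0.002,-0.08,0],
    [0.003,0.002,-0.16,0],
    [0.003,0.002,-0.24,0],
    [0.003,0.002,-0.31,0],
    [0.003,0.002,-0.35,0],
    [0.003,0.002,-0.37,0],
    [0.003,0.002,-0.38,0],
    [0.003,0.002,-0.38,0],
  ],
)

```text
time: 13.43
tool_pos: [0.4516, 0.001, 0.0088]
ee_rot: [-3.141, 0.001, 0.209]
wrist_force: [0.0, 0.9, -0.3]
width: 0.0937
finger_force: 0.0
```

>>> arm_command(
  targets=[
    [0,0,0,0],
    [0,0,0,0],
    [0,0,0,0],
    [0,0,0,0],
    [0,0,0,0],
    [0,0,0,0],
    [0,0,0,0],
    [0,0,0,0],
  ],
  claw=1,
)

```text
time: 14.1
tool_pos: [0.4521, 0.0009, 0.0096]
ee_rot: [3.141, -0.001, 0.208]
wrist_force: [-0.5, -0.6, 2.7]
width: 0.0601
finger_force: 30.0
```

>>> arm_command(
  targets=[
    [0,0,0.04,0],
    [0,0,0.1,0],
    [0,0,0.18,0],
    [0,0,0.25,0],
    [0.04,0.1,0.27,0],
    [0.08,0.18,0.27,0],
    [0.11,0.26,0.27,0],
    [0.13,0.33,0.27,0],
  ],
)

```text
time: 14.77
tool_pos: [0.5137, 0.1563, 0.1439]
ee_rot: [3.141, -0.001, 0.207]
wrist_force: [0.4, -0.0, -2.1]
width: 0.0599
finger_force: 30.0
```

>>> arm_command(
  targets=[
    [0.015,0.05,0,0],
    [0.023,0.068,0,0],
    [0.023,0.068,0,0],
    [0.023,0.068,0,0],
  ],
)

```text
time: 15.1
tool_pos: [0.524, 0.1883, 0.143]
ee_rot: [3.14, 0.002, 0.208]
wrist_force: [0.2, -0.4, -1.2]
width: 0.0596
finger_force: 30.0
```

```bash
python3 w.py w6; python3 -c "
import cv2
im=cv2.imread('pics/w6.png');cv2.imwrite('pics/c6.png',cv2.resize(im[100:400,140:540],(800,600)))"
```

```text
[0.52395326 0.18829349 0.14304463] [3.14037588e+00 2.25804435e-03 2.08339468e-01] 15.1
```

View pics/c6.png

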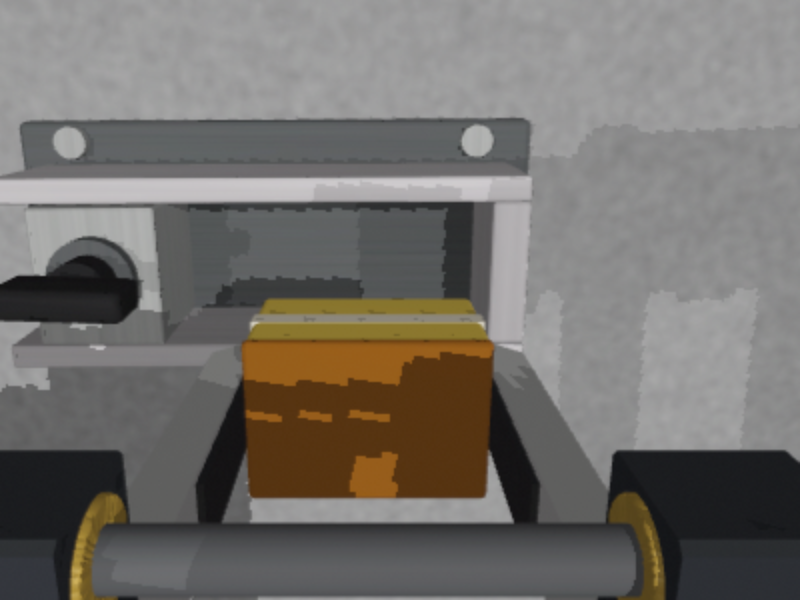

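The crop shows the far wall's top between rows 178 and 201 and the near wall's top between rows 344 and 365. The stop's inner top edge is at column 495 and the jaw's face edge at column 155. The bar is held straight.

```bash
python3 - <<'E'
from h import *
import pickle
C=pickle.load(open('w6.pkl','rb'));g=lambda x,y,z:atz(C,(140+x/2,100+y/2),z)[:2]
a=.208;u=np.array([-np.sin(a),np.cos(a)]);v=np.array([np.cos(a),np.sin(a)])
for n,p,z in(('farout',(300,178),.062),('farin',(300,201),.062),('nearin',(100,344),.062),('nearout',(100,365),.062),('stopin',(495,270),.062),('jawface',(155,250),.0645),('farL',(30,178),.062),('farR',(530,178),.062),('baseL',(25,123),.012),('baseR',(528,121),.012)):
    q=g(*p,z);print(n,q,'v',q@v,'u',q@u)
for p in((.5279,.2004),(.5232,.2227),(.5072,.297),(.4521,.0009)): print(p,np.array(p)@v,np.array(p)@u)
E
```

```text
farout [0.5631928  0.22269764] v 0.5970414988399567 u 0.10159634577638905
farin [0.5544691  0.22109016] v 0.5881738844875364 u 0.10182499164787465
nearin [0.47956559 0.29052136] v 0.5292226280271857 u 0.1852274918468162
nearout [0.47031097 0.2895543 ] v 0.5199677800041294 u 0.18619238233695534
stopin [0.54332565 0.14024873] v 0.5605765891381631 u 0.025027184203865474
jawface [0.52428418 0.27280278] v 0.5693184014768238 u 0.1586562761624472
farL [0.54183032 0.32380795] v 0.5970190894765325 u 0.20493874092825087
farR [0.58141139 0.13646764] v 0.5970606102382745 u 0.013462754497392038
baseL [0.55473094 0.35065579] v 0.6151858191162419 u 0.22854387894407696
baseR [0.60204194 0.13108274] v 0.6161344897422435 u 0.0039336446492129334
(0.5279, 0.2004) 0.5579048649428786 0.08706739730271265
(0.5232, 0.2227) 0.5579111956349534 0.10985730647151669
(0.5072, 0.297) 0.5575992658683945 0.18585988997905764
(0.4521, 0.0009) 0.4425412346074713 -0.0924795959771401
```

>>> arm_command(
  targets=[
    [0.008,0.024,0,0],
    [0.008,0.024,0,0],
    [0.008,0.024,-0.05,0],
    [0.008,0.024,-0.11,0],
    [0.008,0.024,-0.17,0],
    [0.008,0.024,-0.21,0],
    [0.008,0.024,-0.23,0],
    [0.008,0.024,-0.235,0],
  ],
)

```text
time: 15.82
tool_pos: [0.5269, 0.1999, 0.0241]
ee_rot: [3.141, 0.005, 0.207]
wrist_force: [-0.8, 1.1, -1.3]
width: 0.0601
finger_force: 30.0
```

>>> arm_command(
  targets=[
    [0,0,0,0],
    [0,0,-0.002,0],
    [0,0,-0.004,0],
    [0,0,-0.006,0],
    [0,0,-0.008,0],
    [0,0,-0.008,0],
  ],
)

```text
time: 16.32
tool_pos: [0.5288, 0.2011, 0.0229]
ee_rot: [3.142, -0.001, 0.208]
wrist_force: [-0.4, 0.1, -1.6]
width: 0.0598
finger_force: 30.0
```

>>> arm_command(
  targets=[
    [0,0,-0.001,0],
    [0,0,-0.002,0],
    [0,0,-0.003,0],
    [0,0,-0.004,0],
    [0,0,-0.004,0],
    [0,0,-0.004,0],
  ],
)

```text
time: 16.82
tool_pos: [0.5287, 0.2011, 0.0217]
ee_rot: [3.141, -0.001, 0.208]
wrist_force: [-2.0, 0.0, 6.0]
width: 0.0596
finger_force: 30.0
```

>>> arm_command(
  targets=[
    [0,0,0,0],
    [0,0,0,0],
    [0,0,0,0],
    [0,0,0,0],
    [0,0,0.06,0],
    [0,0,0.14,0],
    [0,0,0.2,0],
    [0,0,0.27,0],
  ],
  claw=0.2,
)

```text
time: 17.48
tool_pos: [0.528, 0.2008, 0.156]
ee_rot: [3.141, 0.002, 0.208]
wrist_force: [1.0, -0.1, 0.1]
width: 0.0752
finger_force: 0.0
```

```bash
python3 w.py w7; python3 - <<'E'
from seg import *
C=pickle.load(open('w7.pkl','rb'))
A,s=bar('w7',proj(C,(.528,.2,.05)));print(A,s)
P=np.array([atz(C,q,.05) for q in A]);d=np.roll(P,-1,0)-P
a=.208;u=np.array([-np.sin(a),np.cos(a)]);v=np.array([np.cos(a),np.sin(a)]);m=P.mean(0)
print(m,m[:2]@v,m[:2]@u,np.linalg.norm(d,axis=1),np.arctan2(d[:,1],d[:,0]))
im=cv2.imread('pics/w7.png');cv2.imwrite('pics/c7.png',cv2.resize(im[100:400,140:540],(800,600)))
E
```

```text
[0.52798556 0.20080777 0.15599495] [3.14146496e+00 1.55054208e-03 2.07792889e-01] 17.4833
[[289. 214.]
 [358. 214.]
 [358. 260.]
 [289. 260.]] [ 289  214   70   47 3173]
[0.52828759 0.20080797 0.05      ] 0.5583683488745701 0.08738653140851568 [0.05907653 0.04160542 0.06132441 0.04160072] [-1.36302015 -2.90659498  1.77850327  0.1809595 ]
```

View pics/c7.png

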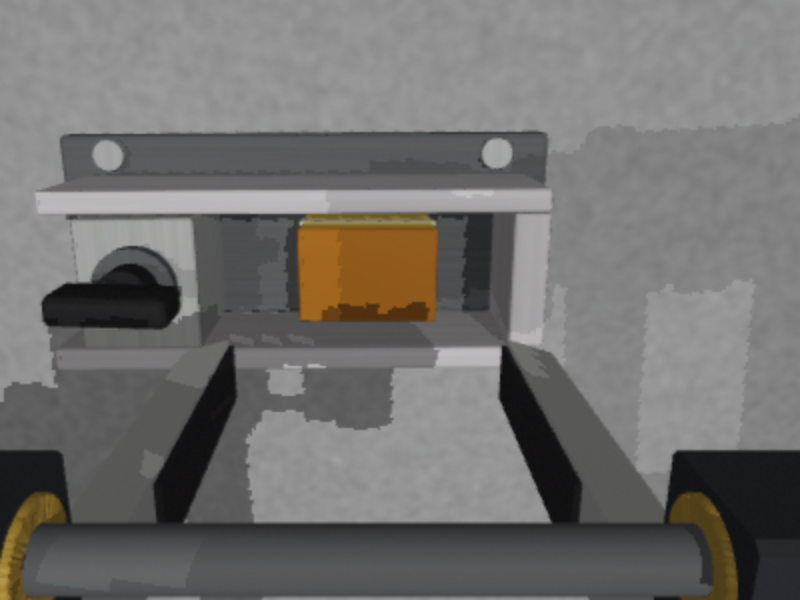

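The bar lies flat and straight in the channel, with its top at (368,272) in the crop. Now I go to the knob.

>>> arm_command(
  targets=[
    [-0.04,0.19,0,0.45],
    [-0.04,0.19,0,0.45],
    [-0.04,0.19,0,0.45],
    [-0.04,0.19,0,0.45],
    [-0.04,0.19,0,0.45],
    [-0.04,0.19,0,0.45],
    [-0.04,0.19,0,0.45],
    [-0.04,0.19,0,0.45],
  ],
  claw=0.4,
)

```text
time: 18.2
tool_pos: [0.5084, 0.2961, 0.1549]
ee_rot: [-3.141, 0.0, 1.156]
wrist_force: [-0.5, 0.0, -0.6]
width: 0.0563
finger_force: 0.0
```

>>> arm_command(
  targets=[
    [0,0,0,0.29],
    [0,0,0,0.29],
    [0,0,0,0.29],
    [0,0,0,0.29],
    [0,0,-0.04,0.29],
    [0,0,-0.08,0.29],
    [0,0,-0.12,0.29],
    [0,0,-0.139,0.29],
  ],
)

```text
time: 18.87
tool_pos: [0.507, 0.2952, 0.0825]
ee_rot: [-3.137, 0.001, 1.758]
wrist_force: [-0.7, -0.3, -1.2]
width: 0.056
finger_force: 0.0
```

>>> arm_command(
  targets=[
    [0,0,0,0],
    [0,0,0,0],
    [0,0,0,0],
    [0,0,0,0],
    [0,0,0,0],
    [0,0,0,0],
    [0,0,0,0],
    [0,0,0,0],
  ],
  claw=1,
)

```text
time: 19.53
tool_pos: [0.5073, 0.2959, 0.0867]
ee_rot: [-3.139, -0.0, 1.758]
wrist_force: [-4.9, -1.1, 5.1]
width: 0.0117
finger_force: 30.0
```

>>> arm_command(
  targets=[
    [0,0,0,0],
    [0,0,0,0],
    [0,0,0,0],
  ],
)

```text
time: 19.78
tool_pos: [0.5073, 0.2959, 0.0867]
ee_rot: [-3.139, -0.0, 1.758]
wrist_force: [-6.2, -1.0, 4.9]
width: 0.0116
finger_force: 30.0
```

>>> arm_command(
  targets=[
    [0.004,-0.02,0,0],
    [0.008,-0.04,0,0],
    [0.012,-0.058,0,0],
    [0.016,-0.075,0,0],
    [0.02,-0.092,0,0],
    [0.023,-0.108,0,0],
    [0.026,-0.122,0,0],
    [0.028,-0.132,0,0],
  ],
)

```text
time: 20.45
tool_pos: [0.5214, 0.2308, 0.0867]
ee_rot: [-3.14, -0.003, 1.758]
wrist_force: [-4.8, 3.2, 5.3]
width: 0.0119
finger_force: 30.0
```

>>> arm_command(
  targets=[
    [0,0,0,0],
    [0.001,-0.004,0,0],
    [0.001,-0.004,0,0],
  ],
)

```text
time: 20.7
tool_pos: [0.5218, 0.2287, 0.0867]
ee_rot: [-3.14, -0.002, 1.758]
wrist_force: [-5.8, 0.9, 5.0]
width: 0.0119
finger_force: 30.0
```

>>> arm_command(
  targets=[
    [0.001,-0.003,0,0],
    [0.001,-0.006,0,0],
    [0.001,-0.006,0,0],
  ],
)

```text
time: 20.95
tool_pos: [0.5222, 0.2266, 0.0867]
ee_rot: [-3.14, -0.004, 1.758]
wrist_force: [-5.8, 3.8, 4.9]
width: 0.0119
finger_force: 30.0
```

>>> arm_command(
  targets=[
    [0.0,-0.002,0,0],
    [0.001,-0.004,0,0],
    [0.001,-0.004,0,0],
  ],
)

```text
time: 21.2
tool_pos: [0.5223, 0.2265, 0.0867]
ee_rot: [-3.14, -0.007, 1.759]
wrist_force: [-7.3, 7.3, 4.2]
width: 0.0116
finger_force: 30.0
```

>>> arm_command(
  targets=[
    [0,0,0,-0.05],
    [0,0,0,-0.1],
    [0,0,0,-0.15],
    [0,0,0,-0.2],
    [0,0,0,-0.25],
    [0,0,0,-0.3],
    [0,0,0,-0.35],
    [0,0,0,-0.4],
  ],
)

```text
time: 21.87
tool_pos: [0.5235, 0.2263, 0.0867]
ee_rot: [-3.138, -0.005, 0.917]
wrist_force: [-2.4, 6.1, 2.9]
width: 0.012
finger_force: 30.0
```

>>> arm_command(
  targets=[
    [0,0,0,-0.05],
    [0,0,0,-0.1],
    [0,0,0,-0.15],
    [0,0,0,-0.2],
    [0,0,0,-0.25],
    [0,0,0,-0.3],
    [0,0,0,-0.335],
    [0,0,0,-0.335],
  ],
)

```text
time: 22.53
tool_pos: [0.5241, 0.2253, 0.0868]
ee_rot: [-3.138, -0.002, 0.218]
wrist_force: [-1.5, 4.8, 3.5]
width: 0.0117
finger_force: 30.0
```

Locked, turned by 1.54 rad. I release, rise and check.

>>> arm_command(
  targets=[
    [0,0,0,0],
    [0,0,0,0],
    [0,0,0,0],
    [0,0,0,0],
    [0,0,0.04,0],
    [0,0,0.1,0],
    [0,0,0.16,0],
    [0,0,0.2,0],
  ],
  claw=0.4,
)

```text
time: 23.2
tool_pos: [0.525, 0.2227, 0.1888]
ee_rot: [3.141, -0.003, 0.218]
wrist_force: [0.7, -0.0, 0.4]
width: 0.0563
finger_force: 0.0
```

>>> arm_command(
  targets=[
    [0,0,0,0],
    [0,0,0,0],
    [0,0,0,0],
    [0,0,0,0],
  ],
)

```text
time: 23.53
tool_pos: [0.523, 0.2225, 0.1834]
ee_rot: [3.141, 0.004, 0.218]
wrist_force: [-0.4, 0.0, -0.5]
width: 0.0564
finger_force: 0.0
```

```bash
python3 w.py w8; python3 - <<'E'
from seg import *
C=pickle.load(open('w8.pkl','rb'))
A,s=bar('w8',proj(C,(.533,.17,.05)));print(A,s)
P=np.array([atz(C,q,.05) for q in A]);d=np.roll(P,-1,0)-P
a=.208;u=np.array([-np.sin(a),np.cos(a)]);v=np.array([np.cos(a),np.sin(a)]);m=P.mean(0)
print(m,m[:2]@v,m[:2]@u,np.linalg.norm(d,axis=1),np.arctan2(d[:,1],d[:,0]))
im=cv2.imread('pics/w8.png');cv2.imwrite('pics/c8.png',cv2.resize(im[100:400,140:540],(800,600)))
E
```

```text
[0.52300206 0.22245608 0.18344392] [3.14095086 0.00425285 0.2182282 ] 23.5333
[[347.69852 249.47287]
 [348.58963 206.69977]
 [411.04166 208.00085]
 [410.15054 250.77396]] [ 348  207   64   44 2634]
[0.53511699 0.1705978  0.05      ] 0.5588120429836287 0.05641722438797203 [0.04180441 0.05837119 0.04195143 0.06044414] [ 0.21766739 -1.37373955 -2.87452927  1.76697382]
```

View pics/c8.png

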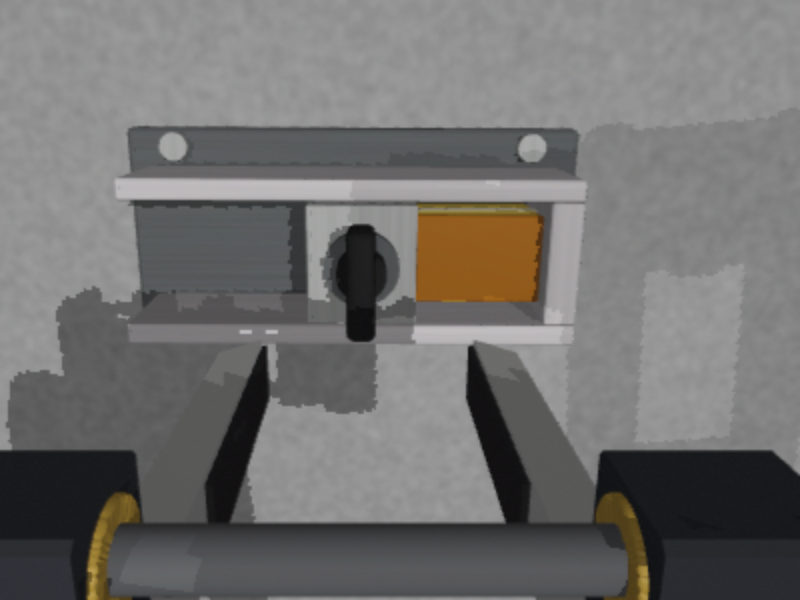

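```bash
python3 - <<'E'
from h import *
import pickle
C=pickle.load(open('w8.pkl','rb'));g=lambda x,y,z:atz(C,(140+x/2,100+y/2),z)[:2]
a=.208;u=np.array([-np.sin(a),np.cos(a)])
for n,p,z in(('jaw',(416,270),.0645),('stopT',(551,215),.062),('stopB',(543,310),.062),('barR_top',(541,220),.05),('barR_bot',(537,295),.05),('kA',(361,227),.1025),('kB',(360,340),.1025)): q=g(*p,z);print(n,q,q@u)
im=cv2.imread('pics/w8.png');cv2.imwrite('pics/c9.png',cv2.resize(im[190:280,330:450],(800,600),interpolation=0))
E
```

```text
jaw [0.52659589 0.20025969] 0.08719941480025688
stopT [0.56394179 0.14677584] 0.02715630876571115
stopB [0.52001761 0.13750502] 0.02715580896272629
barR_top [0.55922105 0.146958  ] 0.028309388141820366
barR_bot [0.52352722 0.13842478] 0.027330992658475634
kA [0.54817103 0.23034613] 0.11218202545734972
kB [0.5021585  0.22066681] 0.11221307688693886
```

View pics/c9.png

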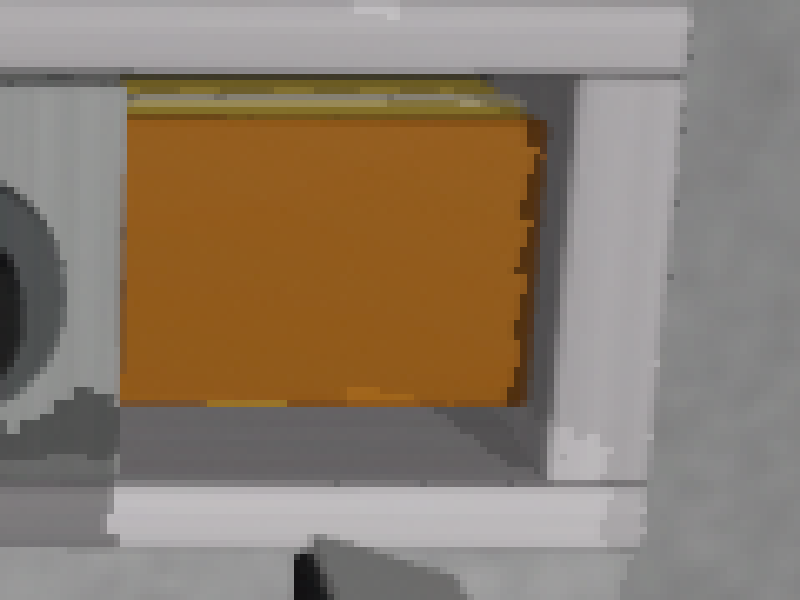

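The gap measures 60.0 mm and the bar touches both the stop and the jaw. The knob lies exactly across the channel, and the gripper is clear. I hand in.

```bash
python3 -c "
from bench import robot
print(robot.close_job())"
```

```text
the job is handed in; nothing more can be done
None
```

I handed the job in: the bar lies flat and lengthways in the channel, held between the stop and the jaw (gap measured at 60 mm), and the knob is turned fully tight; the judge's verdict wasn't shown.

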